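Move the slide battery from the charger to the knife sharpener

TASK

Move the slide battery from the white charger to the grey knife sharpener: press down the charger's orange release paddle so that the battery pops loose, draw it out along its rails, and slide it into the sharpener's rails until the catch clicks up behind it and it stays home by itself. Handle it gently: push no further once it has clicked, and never push with more than about a kilogram, and leave the things standing around where they are.

Things in the scene. Friction and masses are not known exactly. Their poses are not given: they have to be found in the camera images.
- charger: White charger, grey rails, 171 mm long, fixed. Origin: underside, below the middle of the pack when home. x = sliding-in direction, y = left seen from the mouth, z up. Flat slide bed 22 mm above the worktop, x = -78 to +45 mm, 88 mm wide; rails x = -30 to +40 mm, top 36 mm above the worktop; box behind, 44 mm high, x = +45 to +93 mm. Pack at start: home, its middle at x = -1 mm.
- charger_mouth (a point): Start of the charger's rails, on the bed's middle line (x = -30 mm from its origin, 22 mm up). Dovetail rails, undercut 45 degrees, 1.5 mm clearance round the pack's foot at each side and above. To leave them the pack is drawn out 70 mm from home. A sprung ejector at the inner end pushes outward on the pack over the last 13 mm (5 N at home, 3 N at 13 mm).
- charger_button (a point): Middle of the top of the charger's orange release paddle, 26 x 26 mm, on an ear to the left of the mouth (x = -34, y = +60 mm; 34 mm above the worktop when up, 12 mm above the ear). It is one piece with the catch. Pressed down fully (about 6 mm, 2 to 5 N) it lets the ejector push the pack out by 11 to 14 mm; the pack then lies over the catch and keeps it down.
- charger_catch (a joint): Charger's catch, m: 0 = up, 0.004 = held down by the pack's foot lying on it, 0.0065 = paddle pressed fully down. Up, it stands 4 mm above the bed behind the tail of the foot (upright face at x = -41 mm).
- sharpener: Grey knife sharpener, black rails, fixed. Dock as on the charger: same origin, axes, bed, rails. Housing behind: 66 mm high, 130 mm wide, x = +62 to +134 mm. But its catch, paddle, ejector and end stop sit on one adjustable carriage, set up to 12 mm deeper or shallower than the charger's (varies, not reported): the click comes with the pack's middle at x = -13 to +11 mm.
- sharpener_mouth (a point): Start of the sharpener's rails, on the bed's middle line (x = -30 mm from its origin, 22 mm up). Clearances as at the charger. Two guide walls on the bed in front of it splay from 59 mm apart (at the rails) to 73 mm (21 mm before them), top 31 mm above the worktop. The ejector pushes back over the last 13 mm (3 to 5 N), so a pack that is not caught slides back out a little.
- sharpener_catch (a joint): Sharpener's catch, m: 0 = up, about 0.004 while the foot rides over it (ramped on the mouth side, spring about 1 N), back to 0 at the click, when it snaps up behind the foot's tail. Let go, the ejector sets the pack back against the catch.
- sharpener_stop (a joint): Squash (m) of the sharpener's rubber end stop, two pads that the front of the foot meets 1.7 mm past the click: 0 = untouched; about 6 N per mm. Up to there the push is about 3 to 6 N (ejector and friction), then it climbs steeply. It need not be squashed at all.
- pack_grip (a point): Centre of the battery's cell block (black, orange stripe, grey ribbed sides, 64 x 34 x 46 mm in x, y, z), 32 mm above the underside of its foot. Foot: black dovetail plate, x = -40 to +40 mm, 9 mm thick, 56 mm wide below, 42 above; front 8 mm (+x) narrower and thinner as a lead-in. About 0.35 kg. x = sliding-in direction. Docked, the block stands free from 36 to 77 mm above the worktop.
- salve_tin: Round grey-lidded tin, 69 mm wide, 41 mm high; origin at its underside. Bystander.
- lemon: Lemon, 78 mm long; origin at its underside. Bystander.
- salt_shaker: Glass salt shaker, 44 mm wide, 90 mm high; origin at its underside. Bystander.
- kitchen_timer: Red and white kitchen timer, 64 mm wide, 54 mm high; origin at its underside. Bystander.
Not all that is in view belongs to the job. What is shaped like the part that bears pack_grip but turquoise is not meant.

How it is judged:
By the outcome, as a careful person would: the job done as asked, in the order asked, and still so for the second after the job is handed in, with the robot touching nothing.
It also fails if it takes over 70 s, if anything falls off the work surface, if the arm or the gripper's body presses on something with over 40 N, if the wrist force passes 120 N, or if a joint passes its speed limit or range.

ROBOT

A 6-joint arm with a two-finger parallel gripper is mounted at the origin on a cart in front of the work surface, level with it; the furniture and walls round the work are solid. World frame = base frame: x ahead of the robot, y to its left, z up, the work surface at z = 0. Lengths are in m, angles in rad, forces in N, time in s.
With the tool pointing down it reaches from about 0.35 to 0.975 m from the base axis. Payload 4.9 kg.
Tool frame: the origin (TCP) lies on the mounting face of the last link; the fingertips stand 173 mm ahead of it and the grasp point (between the pads) lies 155 mm ahead of it; z points along the fingers, y is the line along which they close (so a half turn about z gives the same grasp; the last joint's range is limited). The gripper opens to 85 mm and grips with 20 to 120 N. Pads are 22 mm wide; open, the fingers measure 114 mm over their backs; the gripper's body (76 mm by 85 mm) begins 54 mm behind the grasp point. The pads swing forward as they close: fully open they stand 13 mm farther back than shut.
Start: joints at [1.03, 0.053, 1.613, -0, 1.476, -0.119], TCP at [0.256, 0.57, 0.405] pointing down, gripper open.
Joint ranges: [-3.01, 3.01], [-1.01, 2.22], [0.06, 2.58], [-1.02, 4.17], [0.09, 2.62], [-3.14, 3.14]. Speed limits (rad/s): [2.57, 2.57, 3.14, 3.14, 3.14, 3.14].

INTERFACE

Orientations are given as a rotation vector (axis times angle).
In Python, from station import monitor, eyes, finish_job gives the robot as it stands. The module is installed in compiled form; this text tells all that it offers.
- The arm moves only by the tool step_arm, never from a script. Its argument "commands" is a list of rows, each a list of 3 entries, a list of its own where there are three numbers: the opening in per cent of the stroke, from 0 (shut) to 100 (fully open), then the shift along the tool's x, y, z in mm, then the turn about the tool's z in degrees. In form: [[hand, [x, y, z], yaw], ...]. A call has 1 to 12 rows; each row is the pose to reach, as a shift and turn from the pose commanded when the call began, along the tool's axes at that moment; what a row does not reach only later rows make up. A row lasts 1/8 s, in which the tool goes at most 62.5 mm and 10.7 degrees, less where a joint would pass 70% of its speed; a pose out of reach is approached as far as the arm can. A call with a gripper value outside its range is refused whole. The fingers move at their own pace and stop on an object; "squeeze" is the grip in N (left out, the last holds). Time passes only in rows, so rows that repeat a pose let the fingers close. It gives the time, the measured TCP pose, the force, the opening and the grip force at its end, in the units of the state.
- monitor.get_obs(): the state, without advancing time (a new reading comes with each control period).
- eyes.get_image(name): name is "scene" or "side" or "wrist"; returns the picture (420x560x3 uint8, red, green, blue); there is no depth.
- eyes.camera_info(name): a dict with "camera_matrix" (3x3 intrinsics, pixels), "extrinsics" (4x4, takes a point from camera to world coordinates). Camera axes: x right, y down, z forward; pixel columns grow to the right and rows downward; lengths in m; the calibration is good to about 2 mm. A picture is of the moment at which its call begins: read the wrist's pose just before it. camera_info takes no time and is no camera call; for the wrist camera it gives the pose at the moment of the call.
- finish_job(): hands the job in; it is judged then, once.
The state is a dict: "t": time; "q": joint angles; "dq": joint speeds; "effort": joint torques, N m; "tool_pos": TCP position; "tool_rot": TCP orientation; "contact_force": force on the tool from outside, world axes, zero at the start; "wrist_torque": the same for the moment, N m; "opening": finger opening in m; "grip_force": force on a finger pad.
Only numpy, scipy, OpenCV 4.12 (cv2) and the standard library are available. Lean on these libraries where they do the work, as an engineer would, in place of code of your own. Each camera call takes 0.05 s, during which the arm holds its last target. There are 200 camera calls.

## Working session

There is one attempt and no reset: what is moved stays moved. The work goes in short steps, Python scripts to look and compute and a tool call to move; the robot and the scene stay as the last step left them, time stands still between calls to the robot, and variables do not carry over. Pictures are saved under pics/ and viewed, at most 10 in all, crops included, and the job is handed in when it is done.

Besides the shell and the picture viewer there is one more tool, called after "Request:" as name(argument=value, ...) on one line, values as JSON. step_arm: Moves the arm, as the interface text tells. Its arguments: {"type":"object","properties":{"commands":{"type":"array"},"squeeze":{"type":"number"}},"required":["commands"]}

```bash
mkdir -p pics
python3 - <<'E'
from station import monitor, eyes
import cv2, json, numpy as np
o=monitor.get_obs(); print({k:np.round(v,3).tolist() for k,v in o.items()})
a=[]
for n in ("scene","side"):
    im=eyes.get_image(n)[:,:,::-1]; cv2.imwrite(f"pics/{n}0.png",im)
    c=eyes.camera_info(n); print(n,np.round(c["camera_matrix"],1).tolist(),np.round(c["extrinsics"],4).tolist())
E
```

```text
{'t': 0.0, 'q': [1.03, 0.053, 1.614, 0.0, 1.476, -0.119], 'dq': [0.001, -0.001, -0.001, -0.002, 0.003, 0.0], 'effort': [-0.0, -39.369, -37.017, 0.0, 0.007, -0.0], 'tool_pos': [0.256, 0.57, 0.403], 'tool_rot': [-0.657, -3.071, 0.003], 'contact_force': [-0.283, 0.73, 0.506], 'wrist_torque': [0.042, -0.025, -0.011], 'grip_force': 0.0, 'opening': 0.085}
scene [[496.4, 0.0, 284.0], [0.0, 496.4, 213.3], [0.0, 0.0, 1.0]] [[-0.6114, -0.6034, 0.5119, 0.0149], [-0.7912, 0.4769, -0.3828, 0.2441], [-0.0131, -0.639, -0.7691, 0.9056], [0.0, 0.0, 0.0, 1.0]]
side [[430.2, 0.0, 280.6], [0.0, 430.2, 210.4], [0.0, 0.0, 1.0]] [[0.9086, -0.2516, 0.3335, 0.2102], [-0.4178, -0.544, 0.7277, -0.8642], [-0.0016, -0.8005, -0.5994, 0.6591], [0.0, 0.0, 0.0, 1.0]]
```

View pics/scene0.png

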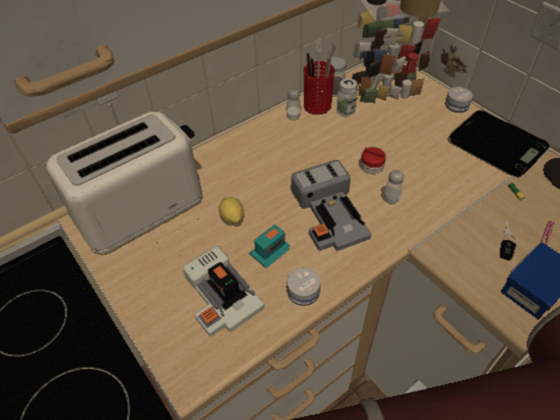

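View pics/side0.png

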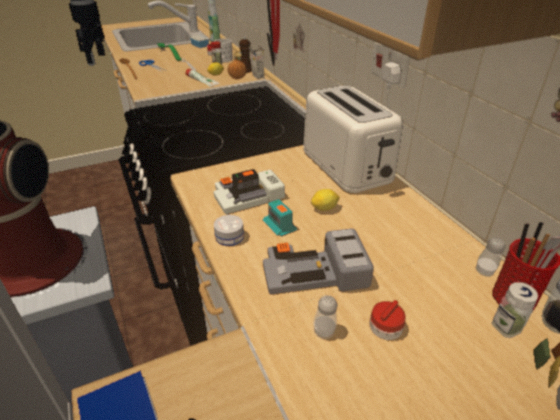

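Candidates: the black pack with orange stripe in the white charger at scene (225,283), which fits the description, and the turquoise decoy at (270,245), which does not. The side view shows the black pack at (244,183). Next are close crops to check this and take key points.

Run:
```python
import cv2, numpy as np
s=cv2.imread("pics/scene0.png"); d=cv2.imread("pics/side0.png")
def tile(im,x,y,w,h,k):
    t=cv2.resize(im[y:y+h,x:x+w],None,fx=k,fy=k,interpolation=cv2.INTER_CUBIC)
    for i in range(0,w,10):
        cv2.line(t,(i*k,0),(i*k,8 if i%50 else 20),(0,255,255),1)
        if i%20==0: cv2.putText(t,str(x+i),(i*k,20),0,.35,(255,0,255),1)
    for i in range(0,h,10):
        cv2.line(t,(0,i*k),(8,i*k),(0,255,255),1)
        if i%20==0: cv2.putText(t,str(y+i),(8,i*k+4),0,.35,(255,0,255),1)
    return t
a=np.hstack([tile(s,178,243,100,90,4),tile(s,280,155,100,90,4)])
b=np.hstack([tile(d,205,160,100,60,4)[:240],tile(d,260,225,100,60,4)])
cv2.imwrite("pics/crop1.png",np.vstack([a,b])); print(np.vstack([a,b]).shape)
```

```text
(600, 800, 3)
```

View pics/crop1.png

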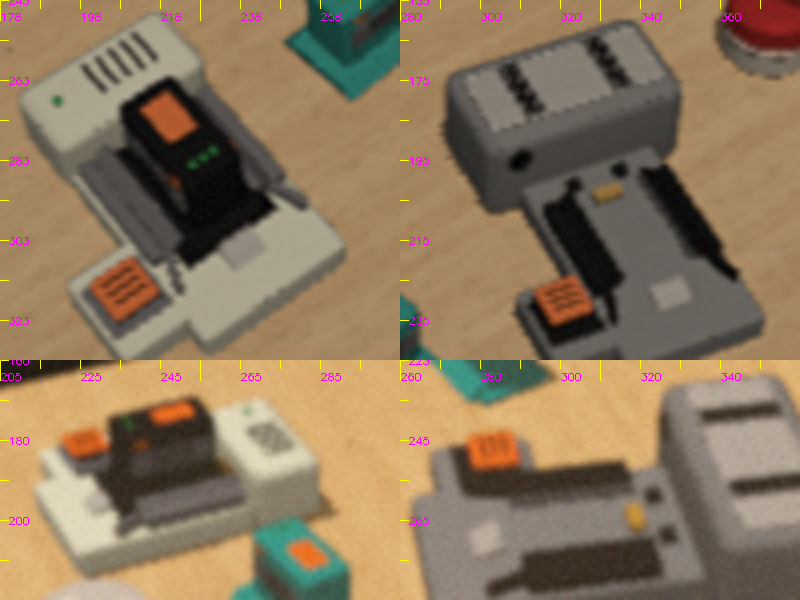

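The crop confirms that the black pack with orange stripe stands in the white charger (scene 225,283). The charger paddle is at scene (209,315) and side (226,181). The sharpener paddle is at scene (321,229) and side (283,247).

```bash
cat > h.py <<'E'
import numpy as np, cv2
from scipy.optimize import least_squares
from scipy.spatial.transform import Rotation as R
from station import monitor, eyes
def cam(n):
    c=eyes.camera_info(n); return np.array(c["camera_matrix"]),np.array(c["extrinsics"])
def proj(P,c):
    K,E=c; p=(np.atleast_2d(P)-E[:3,3])@E[:3,:3]@K.T; return p[:,:2]/p[:,2:]
def back(uv,z,c):
    K,E=c; d=E[:3,:3]@np.linalg.solve(K,[*uv,1]); return E[:3,3]+d*(z-E[2,3])/d[2]
def world(p,P):  # p=x,y,yaw ; P local
    P=np.atleast_2d(P); C,S=np.cos(p[2]),np.sin(p[2])
    return np.c_[p[0]+C*P[:,0]-S*P[:,1],p[1]+S*P[:,0]+C*P[:,1],P[:,2]]
def fit(obs,p0): # obs: list of (cam, local mm, uv)
    f=lambda p:np.concatenate([proj(world(p,np.array(l)/1000.),c)[0]-u for c,l,u in obs])
    r=least_squares(f,p0,loss="soft_l1"); return r.x,r.fun.reshape(-1,2) if False else f(r.x).reshape(-1,2)
E
python3 - <<'E'
from h import *
s,d=cam("scene"),cam("side")
ch=[(s,(-34,60,34),(209,315)),(d,(-34,60,34),(226,180.5)),(s,(-78,-44,22),(264.2,303.5)),(s,(93,44,44),(183.5,267)),(s,(93,-44,44),(217,246)),(s,(45,-44,44),(229,257.5))]
sh=[(s,(-34,60,34),(320.8,229.5)),(d,(-34,60,34),(283,247.5)),(s,(-78,-44,22),(371.5,234)),(s,(134,65,66),(291.5,173.5)),(s,(134,-65,66),(339,159)),(s,(62,-65,66),(350.5,177))]
for n,o in (("ch",ch),("sh",sh)):
    p,r=fit(o,[*back(o[0][2],.034,s)[:2],1.0]); print(n,np.round(p,4),np.round(r,1).tolist())
print(back((226,269),.077,s))
c,E=cam("wrist"); print(np.round(c,1).tolist(),np.round(E,3).tolist())
o=monitor.get_obs(); T=R.from_rotvec(o["tool_rot"]).as_matrix(); print(np.round(T,3).tolist()); print("cam in tool",T.T@(E[:3,3]-o["tool_pos"]),np.round(T.T@E[:3,:3],3).tolist())
E
```

```text
ch [0.5162 0.0238 0.0182] [[0.2, -0.0], [-0.8, -1.1], [1.1, 0.3], [-2.0, -1.3], [-0.3, -1.9], [0.4, 0.9]]
sh [ 0.5213 -0.2904 -0.2702] [[0.2, 1.1], [-2.1, -1.4], [-0.0, 0.0], [-1.8, -2.3], [0.1, -2.8], [2.3, -1.1]]
[0.52389911 0.01030729 0.077     ]
[[298.4, 0.0, 282.5], [0.0, 298.4, 208.3], [0.0, 0.0, 1.0]] [[0.409, 0.874, 0.264, 0.19], [0.913, -0.391, -0.121, 0.6], [-0.002, 0.29, -0.957, 0.373], [0.0, 0.0, 0.0, 1.0]]
[[-0.912, 0.409, -0.001], [0.409, 0.912, -0.002], [0.0, -0.002, -1.0]]
cam in tool [0.07277235 0.00060824 0.03066886] [[0.001, -0.957, -0.29], [1.0, 0.001, -0.0], [0.001, -0.29, 0.957]]
```

Request:
step_arm(commands=[[0,[-434,-397,40],-25],[0,[-434,-397,40],-25],[0,[-434,-397,40],-25],[0,[-434,-397,40],-25],[0,[-434,-397,40],-25],[0,[-434,-397,40],-25],[0,[-434,-397,40],-25],[0,[-434,-397,40],-25],[0,[-434,-397,40],-25],[0,[-434,-397,40],-25],[0,[-434,-397,40],-25],[0,[-434,-397,40],-25]])

```text
t: 1.6
tool_pos: [0.489, 0.0308, 0.3643]
tool_rot: [0.023, -3.141, -0.001]
contact_force: [0.2, -0.6, 0.3]
opening: -0.0002
grip_force: 0.0
```

```bash
cat >> h.py <<'E'
def snap(n,tag,x=0,y=0,w=560,h=420,k=1):
    c=cam(n); im=eyes.get_image(n)[:,:,::-1]; cv2.imwrite(f"pics/{tag}_raw.png",im)
    np.savez(f"pics/{tag}.npz",K=c[0],E=c[1])
    t=cv2.resize(im[y:y+h,x:x+w],None,fx=k,fy=k,interpolation=cv2.INTER_CUBIC)
    for i in range(0,w,20):
        cv2.putText(t,str(x+i),(int(i*k),10),0,.35,(255,0,255),1); cv2.line(t,(int(i*k),12),(int(i*k),18),(0,255,255),1)
    for i in range(0,h,20):
        cv2.putText(t,str(y+i),(8,int(i*k)+4),0,.35,(255,0,255),1); cv2.line(t,(0,int(i*k)),(6,int(i*k)),(0,255,255),1)
    cv2.imwrite(f"pics/{tag}.png",t); return c
E
python3 - <<'E'
from h import *
c=snap("wrist","w1",140,60,400,300,2)
p=[.5162,.0238,.0182]
for l in [(-34,60,34),(-78,-44,22),(-78,44,22),(45,44,44),(45,-44,44),(93,44,44),(93,-44,44),(-33,0,77)]: print(l,np.round(proj(world(p,np.array(l)/1000.),c)[0],1))
E
```

```text
(-34, 60, 34) [333.5 185. ]
(-78, -44, 22) [231.8 140.5]
(-78, 44, 22) [318.  140.3]
(45, 44, 44) [316.7 259.4]
(45, -44, 44) [234.4 259.6]
(93, 44, 44) [315.4 298.4]
(93, -44, 44) [236.5 298.6]
(-33, 0, 77) [273.9 196.6]
```

View pics/w1.png

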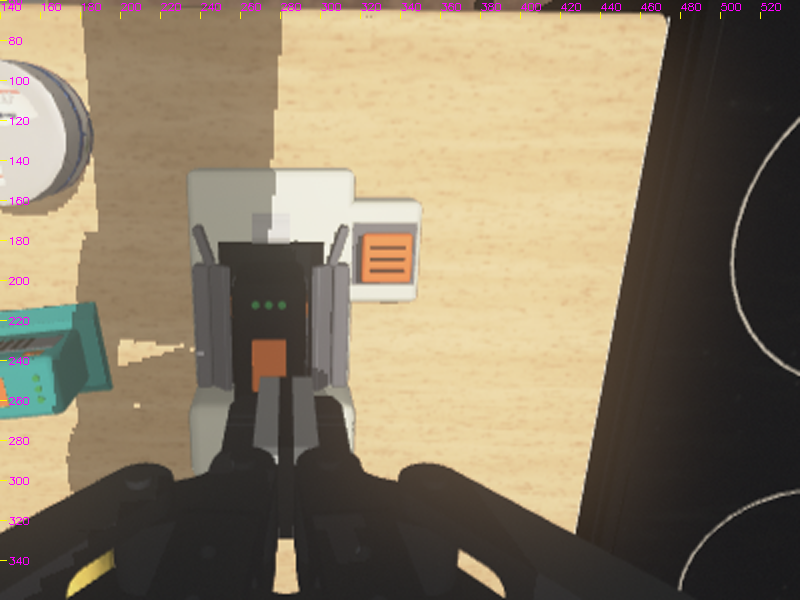

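The wrist view shows the charger with bed front corners at (234,144.5) and (317,144.5), paddle at (333.5,189) and foot tail edge at row 181. The turquoise decoy is at left (170,235) and the tin at (150,130).

Run:
```python
from h import *
z=np.load("pics/w1.npz"); c=(z["K"],z["E"])
im=cv2.imread("pics/w1_raw.png"); hsv=cv2.cvtColor(im,cv2.COLOR_BGR2HSV)
m=cv2.inRange(hsv,(4,150,150),(14,255,255)); m[:, :315]=0; m[:,350:]=0; m[:170]=0; m[205:]=0
ys,xs=np.nonzero(m); print("paddle",xs.min(),xs.max(),ys.min(),ys.max(),xs.mean(),ys.mean())
o=[(c,(-34,60,34),(333.5,188.7)),(c,(-78,-44,22),(233.7,144.3)),(c,(-78,44,22),(317,144.3)),
 (c,(-41,-28,22),(249.3,181)),(c,(-41,28,22),(301.8,181))]
p,r=fit(o,[.5162,.0238,.0182]); print(np.round(p,4),np.round(r,1).tolist())
print("paddle world",world(p,(-.034,.06,.034)), "pack",world(p,(-.001,0,.054)))
```

```text
paddle 321 345 177 200 332.48 190.10333333333332
[0.5206 0.0242 0.0197] [[0.1, 0.4], [-1.5, 0.7], [1.0, 0.3], [-0.2, -0.6], [0.1, -0.8]]
paddle world [[0.48542265 0.08354528 0.034     ]] pack [[0.51959524 0.02420529 0.054     ]]
```

Request:
step_arm(commands=[[0,[4,53,60],0],[0,[4,53,110],0],[0,[4,53,140],0],[0,[4,53,150],0],[0,[4,53,150],0]])

```text
t: 2.28
tool_pos: [0.4846, 0.0838, 0.2151]
tool_rot: [-0.024, 3.141, 0.0]
contact_force: [0.5, 0.0, -0.4]
opening: -0.0001
grip_force: 0.0
```

Request:
step_arm(commands=[[0,[0,0,6],0],[0,[0,0,9],0],[0,[0,0,11],0],[0,[0,0,12],0],[0,[0,0,13],0],[0,[0,0,13],0]])

```text
t: 3.02
tool_pos: [0.4845, 0.0832, 0.2017]
tool_rot: [0.023, -3.141, 0.0]
contact_force: [0.1, -0.1, 1.6]
opening: -0.0
grip_force: 0.7
```

Request:
step_arm(commands=[[0,[0,0,1],0],[0,[0,0,2],0],[0,[0,0,2],0],[0,[0,0,2],0]])

```text
t: 3.52
tool_pos: [0.4847, 0.0833, 0.2005]
tool_rot: [0.023, -3.141, -0.0]
contact_force: [-3.1, 0.4, 7.9]
opening: 0.0001
grip_force: 3.6
```

Run:
```python
from h import *
c=snap("scene","s2",178,243,100,90,4)
a=cv2.imread("pics/s2_raw.png").astype(int); b=cv2.imread("pics/scene0.png").astype(int)
print(np.round(monitor.get_obs()["contact_force"],1))
```

```text
[-1.5  0.5  7. ]
```

Run:
```python
from h import *
c=cam("wrist"); w=eyes.get_image("wrist")[:,:,::-1]; d=eyes.get_image("side")[:,:,::-1]; s=cv2.imread("pics/s2.png")
t=cv2.resize(d[160:220,205:305],(400,240))
cv2.imwrite("pics/m2.png",np.hstack([cv2.resize(w,(400,300)),np.vstack([t,s])[:300]]) if 0 else np.vstack([np.hstack([cv2.resize(w,(400,300)),cv2.resize(s,(400,300))]),np.hstack([t,t*0])]))
```

```text
(no output)
```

View pics/m2.png

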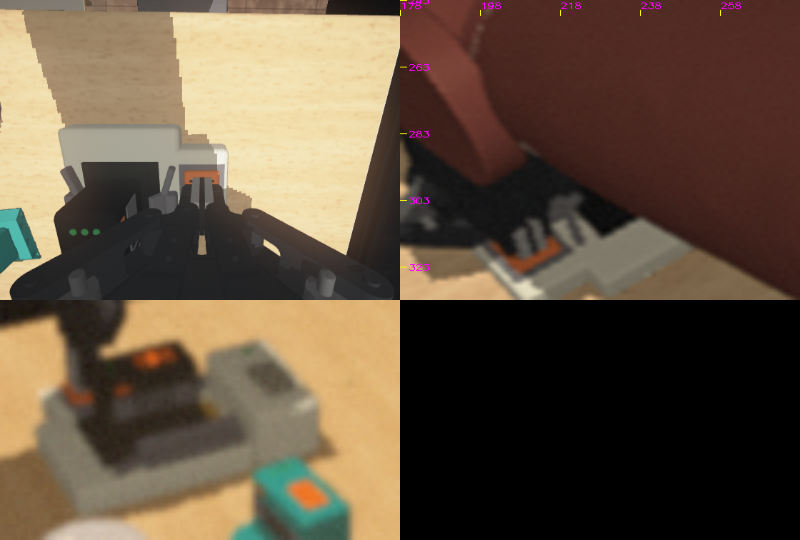

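The pack has popped out: the side crop shows the brass ejector uncovered behind it, and the foot covers the catch. Next I lift off and move over the pack with the hand open.

Request:
step_arm(commands=[[0,[0,0,-50],0],[0,[0,0,-95],0],[70,[-5,-20,-100],0],[70,[-22,-60,-100],-0.3],[70,[-22,-60,-100],-0.3],[70,[-22,-60,-100],-0.3],[70,[-22,-60,-100],-0.3]])

```text
t: 4.55
tool_pos: [0.5069, 0.0243, 0.2991]
tool_rot: [0.032, -3.14, -0.001]
contact_force: [-0.2, 0.3, 0.8]
opening: 0.06
grip_force: 0.0
```

Run:
```python
from h import *
c=snap("wrist","w3",180,100,200,200,3)
p=[.5206,.0242,.0197]
o=monitor.get_obs(); print(np.round(o["tool_pos"],4),o["opening"])
for X in (-10,-13): print([np.round(proj(world(p,np.array(l)/1000.),c)[0],1).tolist() for l in ((X-40,-28,22),(X-40,28,22),(X-32,-17,77),(X-32,17,77),(X+32,0,77))])
```

```text
[0.507  0.0243 0.2992] 0.06010698089297691
[[248.1, 164.1], [315.9, 164.3], [256.0, 188.7], [307.7, 188.7], [281.7, 275.6]]
[[248.0, 160.5], [316.0, 160.6], [255.8, 184.2], [307.8, 184.3], [281.7, 271.8]]
```

View pics/w3.png

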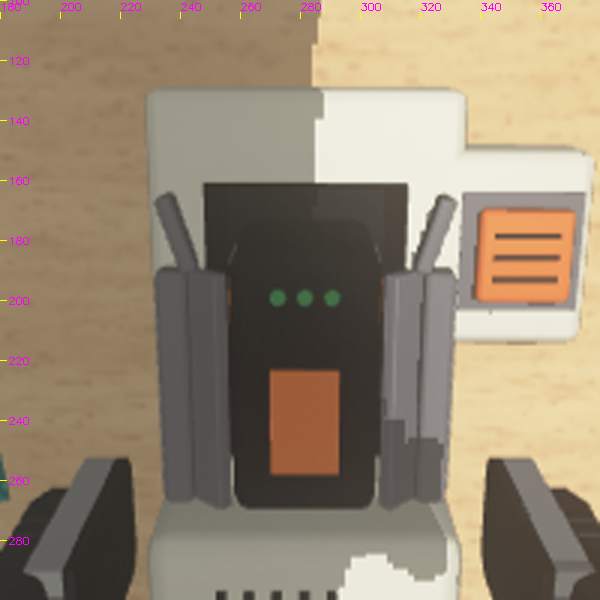

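The tail is at row 161 and the block at columns 256–307, so the pack has moved out by about 12 mm and sits centred under the hand.

Request:
step_arm(commands=[[70,[0,0,40],0],[70,[0,0,70],0],[70,[0,0,84],0],[70,[0,0,84],0],[30,[0,0,84],0],[30,[0,0,84],0],[30,[0,0,84],0],[30,[0,0,84],0]], squeeze=40)

```text
t: 5.6
tool_pos: [0.5083, 0.0235, 0.2174]
tool_rot: [-0.031, 3.138, -0.0]
contact_force: [0.3, 1.2, 6.5]
opening: 0.0333
grip_force: 41.9
```

Request:
step_arm(commands=[[30,[0,0,-2],0],[30,[3,0,-2],0],[30,[8,0,-2],0],[30,[13,0,-2],0]])

```text
t: 6.1
tool_pos: [0.4939, 0.0233, 0.2175]
tool_rot: [0.031, -3.141, 0.0]
contact_force: [1.0, -0.8, -0.5]
opening: 0.0336
grip_force: 41.0
```

Request:
step_arm(commands=[[30,[8,0,0],0],[30,[18,0,0],0],[30,[28,0,0],0],[30,[38,0,0],0],[30,[48,0,0],0],[30,[58,0,0],0],[30,[66,0,0],0],[30,[70,0,0],0],[30,[70,0,0],0]])

```text
t: 7.22
tool_pos: [0.4241, 0.022, 0.2175]
tool_rot: [0.031, -3.141, -0.0]
contact_force: [-0.3, 0.3, -3.5]
opening: 0.0336
grip_force: 40.6
```

Request:
step_arm(commands=[[30,[0,0,-40],0],[30,[0,0,-90],0],[30,[0,0,-142],0],[30,[-30,-50,-142],5],[30,[-60,-100,-142],10],[30,[-90,-160,-142],16.6],[30,[-110,-215,-142],16.6],[30,[-125,-265,-142],16.6],[30,[-139,-300,-142],16.6],[30,[-139,-329,-142],16.6],[30,[-139,-329,-142],16.6],[30,[-139,-329,-142],16.6]])

```text
t: 8.72
tool_pos: [0.5699, -0.3039, 0.3586]
tool_rot: [-0.423, -3.111, -0.002]
contact_force: [0.0, -0.4, -4.4]
opening: 0.0335
grip_force: 42.2
```

Run:
```python
from h import *
o=monitor.get_obs(); print(np.round(o["tool_pos"],4),np.round(o["tool_rot"],3),o["opening"])
c=snap("wrist","w4",130,0,400,300,2)
p=[.5213,-.2904,-.2702]
for l in [(-34,60,34),(-78,-44,22),(-78,44,22),(-30,-29.5,31),(-30,29.5,31)]: print(l,np.round(proj(world(p,np.array(l)/1000.),c)[0],1))
```

```text
[ 0.5699 -0.3039  0.3586] [-4.230e-01 -3.111e+00 -2.000e-03] 0.03347874696990512
(-34, 60, 34) [346.2 105.4]
(-78, -44, 22) [234.5  55.7]
(-78, 44, 22) [329.3  55.8]
(-30, -29.5, 31) [250.7 109.9]
(-30, 29.5, 31) [313. 110.]
```

View pics/w4.png

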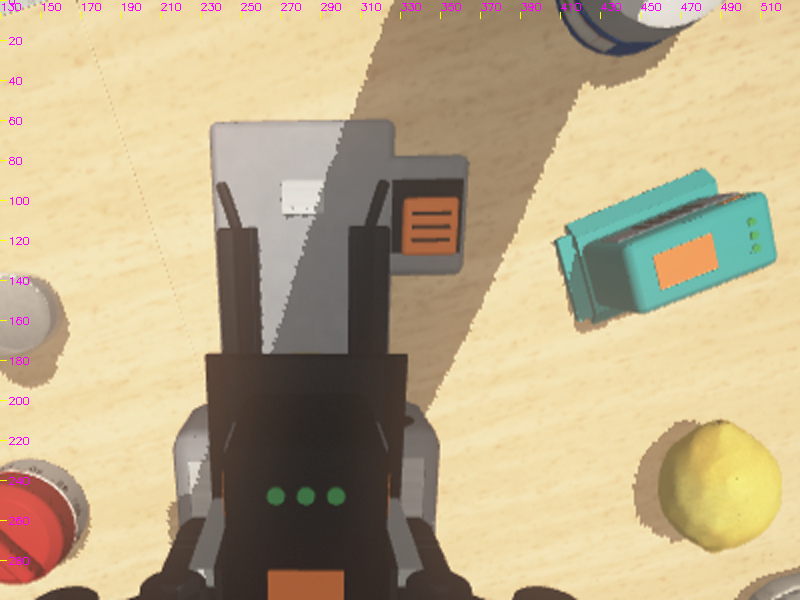

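Run:
```python
from h import *
z=np.load("pics/w4.npz"); c=(z["K"],z["E"])
im=cv2.imread("pics/w4_raw.png"); g=cv2.GaussianBlur(cv2.cvtColor(im,cv2.COLOR_BGR2GRAY),(0,0),1).astype(float)
def sub(line,lo,hi,s): # strongest gradient of sign s
    d=np.gradient(line)*s; i=lo+np.argmax(d[lo:hi]); a,b,e=d[i-1:i+2]; return i+.5*(a-e)/(a-2*b+e)
print("front", [round(sub(g[:,u],50,72,-1),2) for u in range(242,295,6)],[round(sub(g[:,u],50,72,-1),2) for u in range(305,325,4)])
for v in (120,130,140,150,160,170): print(v,[round(sub(g[v],a,b,s),2) for a,b,s in ((232,246,-1),(252,266,1),(297,310,-1),(318,332,1))])
print("railfront L",[round(sub(g[:,u],105,122,-1),2) for u in (243,247,251,255)],"R",[round(sub(g[:,u],105,122,-1),2) for u in (307,311,315)])
print("bed sides",[(v,round(sub(g[v],225,242,-1),2),round(sub(g[v],318,336,1),2)) for v in (66,70,74)])
```

```text
front [np.float64(60.07), np.float64(59.73), np.float64(59.79), np.float64(59.72), np.float64(59.43), np.float64(59.32), np.float64(59.33), np.float64(59.17), np.float64(59.2)] [np.float64(58.86), np.float64(59.12), np.float64(58.86), np.float64(58.77), np.float64(58.7)]
120 [np.float64(237.26), np.float64(258.79), np.float64(303.61), np.float64(330.75)]
130 [np.float64(237.9), np.float64(259.35), np.float64(303.66), np.float64(324.33)]
140 [np.float64(238.42), np.float64(259.76), np.float64(303.65), np.float64(324.56)]
150 [np.float64(238.92), np.float64(259.88), np.float64(303.66), np.float64(324.21)]
160 [np.float64(239.64), np.float64(260.23), np.float64(303.45), np.float64(323.98)]
170 [np.float64(240.04), np.float64(260.87), np.float64(303.5), np.float64(323.83)]
railfront L [np.float64(113.47), np.float64(101.0), np.float64(113.21), np.float64(113.01)] R [np.float64(112.34), np.float64(112.21), np.float64(104.5)]
bed sides [(66, np.float64(233.91), np.float64(327.42)), (70, np.float64(234.09), np.float64(326.97)), (74, np.float64(234.12), np.float64(326.97))]
```

Run:
```python
from h import *
z=np.load("pics/w4.npz"); c=(z["K"],z["E"])
im=cv2.imread("pics/w4_raw.png"); hsv=cv2.cvtColor(im,cv2.COLOR_BGR2HSV)
m=cv2.inRange(hsv,(3,120,90),(16,255,255)); m[:, :325]=0; m[:,365:]=0; m[:90]=0; m[135:]=0
ys,xs=np.nonzero(m); pad=((xs.min()+xs.max())/2,(ys.min()+ys.max())/2); print("paddle",pad)
L=lambda *a:np.array(a)/1000.
def f(q):
    p=q[:3]; P=lambda l:proj(world(p,l),c)[0]
    r=[P(L(-78,-44,22))-(234.0,60.15),P(L(-78,44,22))-(327.2,58.65),P(L(-30,0,36))-(281.2,112.8),P(L(q[3]*1000,0,36))-(282.2,170),P(L(q[4]*1000,60,34))-pad]
    return np.concatenate(r)
r=least_squares(f,[.5213,-.29,-.26,.0,-.034]); print(np.round(r.x,4),np.round(r.fun.reshape(-1,2),1).tolist())
# pack in hand: tail edge / sides, relative to tool
o=monitor.get_obs(); T=R.from_rotvec(o["tool_rot"]).as_matrix()
foot=lambda x,y,dz:T@np.array([x,y,dz])+o["tool_pos"]
for dz in (.181,.185): print(dz,[np.round(proj(foot(.040,y,dz),c)[0],1).tolist() for y in(-.028,.028)])
p=r.x
for X in (-90,-70,0):
  w=world(p[:3],L(X,0,0))[0]; d=T.T@(w-o["tool_pos"]); print(X,"world",np.round(w,4),"tool shift mm",np.round(d*1000,1))
print("turn deg",-(np.degrees(p[2])-np.degrees(np.arctan2(-T[1,0],-T[0,0]))))
```

```text
paddle (np.float64(345.0), np.float64(112.5))
[ 0.5241 -0.2913 -0.255   0.0234 -0.0297] [[-0.7, -0.1], [0.6, -0.1], [0.1, 0.3], [-0.1, 0.0], [0.2, 0.0]]
0.181 [[227.8, 184.4], [336.9, 184.4]]
0.185 [[229.1, 182.8], [335.6, 182.8]]
-90 world [ 0.437  -0.2686  0.    ] tool shift mm [136.9  -2.  359.1]
-70 world [ 0.4564 -0.2736  0.    ] tool shift mm [116.9  -1.7 359.1]
0 world [ 0.5241 -0.2913  0.    ] tool shift mm [ 46.9  -0.7 359. ]
turn deg -0.8244978871135942
```

Run:
```python
from h import *
z=np.load("pics/w4.npz"); c=(z["K"],z["E"])
im=cv2.imread("pics/w4_raw.png"); g=cv2.GaussianBlur(cv2.cvtColor(im,cv2.COLOR_BGR2GRAY),(0,0),1).astype(float)
def sub(line,lo,hi,s):
    d=np.gradient(line)*s; i=lo+np.argmax(d[lo:hi]); a,b,e=d[i-1:i+2]; return i+.5*(a-e)/(a-2*b+e)
print("tail",[(u,round(sub(g[:,u],170,185,-1),2)) for u in (265,275,285,295,300,328,331)])
S=[(v,round(sub(g[v],228,239,-1),2),round(sub(g[v],328,340,1),2)) for v in (180,184,188,192,196)]; print(S)
o=monitor.get_obs(); T=R.from_rotvec(o["tool_rot"]).as_matrix()
dz=.1955; zz=(o["tool_pos"]+T@[0,0,dz])[2]
for uv in ((np.mean([s[1] for s in S]),188),(np.mean([s[2] for s in S]),188),(283,177)):
    print(np.round(1000*T.T@(back(uv,zz,c)-o["tool_pos"]),1))
```

```text
tail [(265, np.float64(176.0)), (275, np.float64(176.25)), (285, np.float64(176.25)), (295, np.float64(176.28)), (300, np.float64(176.35)), (328, np.float64(176.33)), (331, np.float64(176.33))]
[(180, np.float64(232.07), np.float64(333.39)), (184, np.float64(232.28), np.float64(333.26)), (188, np.float64(232.5), np.float64(333.06)), (192, np.float64(232.62), np.float64(332.79)), (196, np.float64(232.87), np.float64(332.43))]
[ 34.8 -28.2 195.5]
[ 34.8  28.6 195.6]
[ 41.    0.4 195.6]
```

Request:
step_arm(commands=[[30,[50,-1,0],-0.8],[30,[100,-2,0],-0.8],[30,[146,-2.3,0],-0.8],[30,[146,-2.3,30],-0.8],[30,[146,-2.3,75],-0.8],[30,[146,-2.3,115],-0.8],[30,[146,-2.3,133],-0.8],[30,[146,-2.3,135],-0.8],[30,[146,-2.3,135],-0.8]])

```text
t: 9.9
tool_pos: [0.4294, -0.2679, 0.2265]
tool_rot: [0.4, 3.113, -0.003]
contact_force: [-0.1, -0.1, -3.5]
opening: 0.0334
grip_force: 41.9
```

```bash
cat > rel.py <<'E'
from h import *
p=np.array([.5241,-.2913,-.255]); o=monitor.get_obs(); T=R.from_rotvec(o["tool_rot"]).as_matrix()
w=(o["tool_pos"]+T@[.0012,.0002,0])[:2]-p[:2]; C,S=np.cos(p[2]),np.sin(p[2])
yaw=np.arctan2(-T[1,0],-T[0,0])
F=np.array(o["contact_force"])
print("t",round(o["t"],2),"packX,Y mm",np.round([1000*(C*w[0]+S*w[1]),1000*(-S*w[0]+C*w[1])],2),"z",round(o["tool_pos"][2],4),"yawerr deg",round(np.degrees(yaw-p[2]),2),"F along/left/up",np.round([C*F[0]+S*F[1],-S*F[0]+C*F[1],F[2]],1),"op",round(o["opening"],4))
E
python3 rel.py
```

```text
t 9.9 packX,Y mm [-98.76  -1.08] z 0.2265 yawerr deg -0.03 F along/left/up [-0.1 -0.1 -3.5] op 0.0334
```

Request:
step_arm(commands=[[30,[0,0,2],0],[30,[0,0.5,4],0],[30,[0,0.5,4],0],[30,[0,0.5,4],0]])

```text
t: 10.4
tool_pos: [0.4287, -0.2671, 0.2208]
tool_rot: [0.401, 3.116, -0.0]
contact_force: [0.5, -0.3, -4.6]
opening: 0.0338
grip_force: 41.9
```

```bash
python3 rel.py
python3 - <<'E'
from h import *
snap("wrist","w5",180,60,200,150,4)
E
```

```text
t 10.4 packX,Y mm [-99.64  -0.41] z 0.2208 yawerr deg -0.06 F along/left/up [ 0.5 -0.2 -4.6] op 0.0338
```

View pics/w5.png

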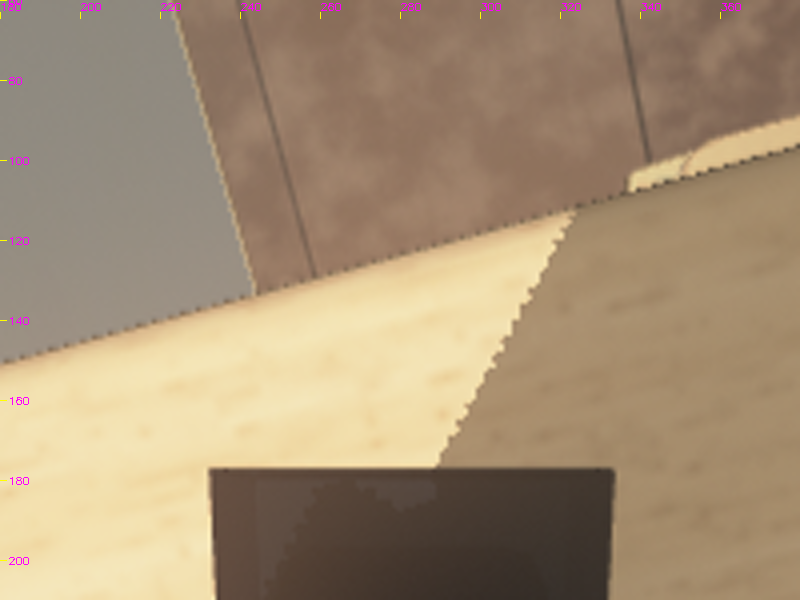

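The pack hangs straight in the hand, with its tail at row 177 and columns 232–333. Next I lower it and slide to the mouth.

Request:
step_arm(commands=[[30,[0,0.4,2],0],[30,[0,0.4,2.7],0],[30,[-5,0.4,2.7],0],[30,[-10,0.4,2.7],0],[30,[-15,0.4,2.7],0],[30,[-20,0.4,2.7],0],[30,[-25,0.4,2.7],0],[30,[-25,0.4,2.7],0]])

```text
t: 11.45
tool_pos: [0.4535, -0.2732, 0.2183]
tool_rot: [0.401, 3.115, -0.001]
contact_force: [1.3, 0.3, -3.6]
opening: 0.0331
grip_force: 42.1
```

```bash
python3 rel.py
```

```text
t 11.45 packX,Y mm [-74.1   -0.08] z 0.2183 yawerr deg -0.05 F along/left/up [ 1.2  0.6 -3.6] op 0.0331
```

Request:
step_arm(commands=[[30,[-4,0,0.2],0],[30,[-8,0,0.2],0],[30,[-12,0,0.2],0],[30,[-16,0,0.2],0],[30,[-20,0,0.2],0],[30,[-20,0,0.2],0]])

```text
t: 12.2
tool_pos: [0.4727, -0.2782, 0.218]
tool_rot: [0.401, 3.115, -0.0]
contact_force: [0.2, -1.1, -3.9]
opening: 0.0337
grip_force: 42.1
```

```bash
python3 rel.py
```

```text
t 12.2 packX,Y mm [-54.26  -0.06] z 0.218 yawerr deg -0.05 F along/left/up [ 0.5 -1.  -3.9] op 0.0337
```

Request:
step_arm(commands=[[30,[-5,0,0],0],[30,[-10,0,0],0],[30,[-15,0,0],0],[30,[-20,0,0],0],[30,[-25,0,0],0],[30,[-30,0,0],0],[30,[-35,0,0],0],[30,[-35,0,0],0]])

```text
t: 13.2
tool_pos: [0.5066, -0.287, 0.218]
tool_rot: [0.401, 3.115, -0.0]
contact_force: [0.7, -0.5, -3.5]
opening: 0.0336
grip_force: 42.2
```

```bash
python3 rel.py
```

```text
t 13.2 packX,Y mm [-19.19  -0.09] z 0.218 yawerr deg -0.05 F along/left/up [ 0.8 -0.3 -3.5] op 0.0336
```

```bash
cat > pad.py <<'E'
import sys
exec(open("rel.py").read())
c=cam("wrist"); im=eyes.get_image("wrist")[:,:,::-1]; cv2.imwrite(f"pics/pad_{o['t']:.2f}.png",im)
hsv=cv2.cvtColor(im,cv2.COLOR_BGR2HSV); m=cv2.inRange(hsv,(3,110,70),(18,255,255)); m[:,:330]=0
n,l,st,ce=cv2.connectedComponentsWithStats(m)
for i in range(1,n):
    if st[i,4]>300:
        u=st[i,0]+(st[i,2]-1)/2; v=st[i,1]+(st[i,3]-1)/2
        f=lambda q:proj(world(p,[q[0],.0595,q[1]]),c)[0]-(u,v)
        r=least_squares(f,[-.03,.03],x_scale=.01); print(st[i].tolist(),"paddle X,z mm",np.round(r.x*1000,1))
E
python3 pad.py
```

```text
t 13.2 packX,Y mm [-19.19  -0.09] z 0.218 yawerr deg -0.05 F along/left/up [ 0.8 -0.3 -3.5] op 0.0336
[363, 207, 51, 45, 1875] paddle X,z mm [-30.6  29.8]
```

Request:
step_arm(commands=[[30,[-4,0,0],0],[30,[-8,0,0],0],[30,[-11,0,0],0],[30,[-14,0,0],0],[30,[-15,0,0],0],[30,[-15,0,0],0]])

```text
t: 14.0
tool_pos: [0.5206, -0.2907, 0.2177]
tool_rot: [-0.401, -3.115, -0.0]
contact_force: [-3.2, 0.4, -0.8]
opening: 0.0335
grip_force: 42.5
```

```bash
python3 pad.py
```

```text
t 14.0 packX,Y mm [-4.78 -0.08] z 0.2177 yawerr deg -0.05 F along/left/up [-3.2 -0.4 -0.8] op 0.0335
[365, 183, 52, 46, 2028] paddle X,z mm [-30.3  29.6]
```

Request:
step_arm(commands=[[30,[-1,0,0],0],[30,[-2,0,0],0],[30,[-3,0,0],0],[30,[-4,0,0],0],[30,[-4,0,0],0]])

```text
t: 14.68
tool_pos: [0.5246, -0.2917, 0.2177]
tool_rot: [-0.401, -3.116, -0.0]
contact_force: [-4.1, 0.6, -1.5]
opening: 0.0333
grip_force: 42.5
```

```bash
python3 pad.py
```

```text
t 14.68 packX,Y mm [-0.64 -0.07] z 0.2177 yawerr deg -0.05 F along/left/up [-4.1 -0.5 -1.5] op 0.0333
[366, 175, 52, 47, 2059] paddle X,z mm [-30.3  29.8]
```

Request:
step_arm(commands=[[30,[-0.5,0,0],0],[30,[-1,0,0],0],[30,[-1.5,0,0],0],[30,[-1.5,0,0],0]])

```text
t: 15.22
tool_pos: [0.526, -0.2921, 0.2177]
tool_rot: [-0.401, -3.116, -0.0]
contact_force: [-4.4, 1.8, -2.3]
opening: 0.0334
grip_force: 42.5
```

```bash
python3 pad.py
```

```text
t 15.22 packX,Y mm [ 0.83 -0.08] z 0.2177 yawerr deg -0.06 F along/left/up [-4.7  0.6 -2.3] op 0.0334
[366, 172, 53, 48, 2107] paddle X,z mm [-30.3  30.2]
```

Request:
step_arm(commands=[[30,[-0.5,0,0],0],[30,[-1,0,0],0],[30,[-1,0,0],0]])

```text
t: 15.65
tool_pos: [0.527, -0.2923, 0.2177]
tool_rot: [-0.401, -3.116, -0.0]
contact_force: [-5.1, 0.9, -2.5]
opening: 0.0336
grip_force: 42.4
```

```bash
python3 pad.py
```

```text
t 15.65 packX,Y mm [ 1.82 -0.04] z 0.2177 yawerr deg -0.05 F along/left/up [-5.1 -0.4 -2.5] op 0.0336
[366, 171, 53, 47, 2082] paddle X,z mm [-30.2  30. ]
```

Request:
step_arm(commands=[[30,[-0.4,0,0],0],[30,[-0.8,0,0],0],[30,[-0.8,0,0],0]])

```text
t: 16.08
tool_pos: [0.5277, -0.2925, 0.2177]
tool_rot: [-0.401, -3.116, -0.0]
contact_force: [-5.5, 1.2, -3.1]
opening: 0.0337
grip_force: 42.4
```

```bash
python3 pad.py
```

```text
t 16.07 packX,Y mm [ 2.59 -0.09] z 0.2177 yawerr deg -0.06 F along/left/up [-5.7 -0.3 -3.1] op 0.0337
[366, 169, 53, 48, 2139] paddle X,z mm [-30.2  29.7]
```

Request:
step_arm(commands=[[30,[-0.4,0,0],0],[30,[-0.7,0,0],0],[30,[-0.7,0,0],0]])

```text
t: 16.5
tool_pos: [0.5284, -0.2927, 0.2177]
tool_rot: [-0.401, -3.115, -0.0]
contact_force: [-4.5, 1.3, -1.2]
opening: 0.0337
grip_force: 42.4
```

```bash
python3 pad.py
```

```text
t 16.5 packX,Y mm [ 3.27 -0.05] z 0.2177 yawerr deg -0.05 F along/left/up [-4.7  0.1 -1.2] op 0.0337
[366, 168, 53, 48, 2109] paddle X,z mm [-30.1  29.6]
```

Request:
step_arm(commands=[[30,[-0.3,0,0],0],[30,[-0.5,0,0],0],[30,[-0.5,0,0],0]])

```text
t: 16.92
tool_pos: [0.5288, -0.2928, 0.2177]
tool_rot: [-0.401, -3.115, -0.0]
contact_force: [-5.6, 1.0, -2.0]
opening: 0.0333
grip_force: 42.4
```

```bash
python3 pad.py
```

```text
t 16.93 packX,Y mm [ 3.73 -0.08] z 0.2177 yawerr deg -0.06 F along/left/up [-5.7 -0.4 -2. ] op 0.0333
[366, 167, 53, 48, 2142] paddle X,z mm [-30.1  29.4]
```

Request:
step_arm(commands=[[30,[-0.3,0,0],0],[30,[-0.5,0,0],0],[30,[-0.5,0,0],0]])

```text
t: 17.35
tool_pos: [0.5293, -0.2929, 0.2177]
tool_rot: [-0.401, -3.115, -0.0]
contact_force: [-4.9, 0.5, -1.5]
opening: 0.0336
grip_force: 42.4
```

```bash
python3 pad.py
python3 - <<'E'
import cv2,glob,numpy as np
for t in ("13.20","16.93"):
    g=cv2.GaussianBlur(cv2.cvtColor(cv2.imread(f"pics/pad_{t}.png"),cv2.COLOR_BGR2GRAY),(0,0),1).astype(float)
    print(t,[int(150+np.argmin(np.gradient(g[150:200,u]))) for u in (260,275,290,305)])
E
```

```text
t 17.35 packX,Y mm [ 4.23 -0.09] z 0.2177 yawerr deg -0.06 F along/left/up [-4.9 -0.7 -1.5] op 0.0336
[368, 167, 54, 49, 2193] paddle X,z mm [-30.2  33. ]
13.20 [176, 176, 176, 176]
16.93 [176, 176, 176, 176]
```

The paddle jumped from 29.4 to 33.0 mm, so the catch has clicked and I push no further. Now I release.

Request:
step_arm(commands=[[70,[0,0,0],0],[70,[0,0,0],0],[70,[0,0,0],0],[70,[0,0,0],0],[70,[0,0,-40],0],[70,[0,0,-90],0],[70,[40,0,-130],0],[70,[40,0,-130],0],[70,[40,0,-130],0]])

```text
t: 18.52
tool_pos: [0.4906, -0.2828, 0.3474]
tool_rot: [0.401, 3.116, 0.0]
contact_force: [0.8, 0.1, -0.6]
opening: 0.0597
grip_force: 0.0
```

```bash
python3 pad.py
python3 - <<'E'
from h import *
snap("wrist","w6",130,60,400,300,2)
E
```

```text
t 18.52 packX,Y mm [-35.75   0.  ] z 0.3474 yawerr deg -0.07 F along/left/up [ 0.8  0.3 -0.6] op 0.0597
[330, 187, 27, 26, 652] paddle X,z mm [-30.5  34.3]
[449, 213, 31, 23, 431] paddle X,z mm [-74. 225.]
```

View pics/w6.png

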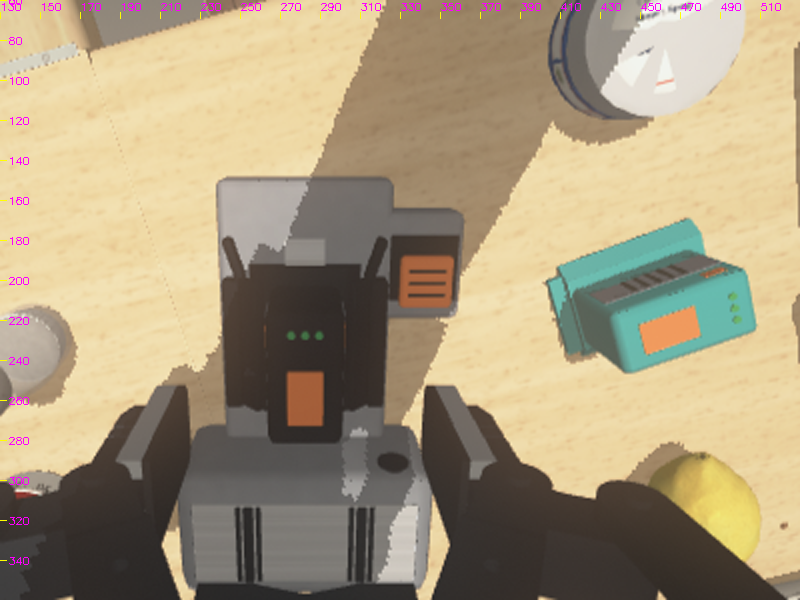

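The pack is docked with its tail at row 192. The catch plate at (282,185) stands right behind it, and the paddle is back up at 34 mm. The robot touches nothing and the neighbouring things were not moved.

```bash
python3 -c "
from station import finish_job; print(finish_job())"
```

```text
the job is handed in; nothing more can be done
None
```

The battery went from the charger into the sharpener's rails until the catch clicked up behind it (paddle back up, push never above about 6 N), the bystanders were not moved, and the job was handed in at about 18.6 s.

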